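# Re-aim a swivel-mounted code reader and lock its clamp lever

## Robot

A 6-joint arm with a two-finger parallel gripper is mounted at the origin on a cart in front of the work surface, level with it; the furniture and walls round the work are solid. World frame = base frame: x ahead of the robot, y to its left, z up, the work surface at z = 0. Lengths are in m, angles in rad, forces in N, time in s.
With the tool pointing down it reaches from about 0.35 to 0.875 m from the base axis. Payload 4.2 kg.
Tool frame: the origin (TCP) lies midway between the tips of the shut fingers; the grasp point (between the pads) lies 19 mm behind it (ctrl.tcp_to_grasp is the distance from the TCP to the grasp point, in m); x points along the fingers, z is the direction in which the jaws open and shut, and the axes are right-handed (so a half turn about x gives the same grasp; the last joint's range is limited). The gripper opens to 87 mm and grips with 3 to 60 N. Pads are 19 mm wide; open, the fingers measure 117 mm over their backs; the gripper's body (75 mm by 190 mm) begins 51 mm behind the grasp point.
Start: joints at [-0.855, 0.385, 0.008, 0, -1.194, -0.259], TCP at [0.276, -0.561, 0.223] pointing down, gripper open.
Joint ranges: [-3.14, 3.14], [-1.21, 2.06], [-1.07, 1.41], [-3.16, 2.05], [-2.99, -0.16], [-3.1, 3.1]. Speed limits (rad/s): [2.79, 2.79, 3.14, 3.14, 3.14, 3.14].

## Interface

Orientations are given as a unit quaternion [w, x, y, z].
In Python, from cell import ctrl, read_camera, camera_params, spot_in gives the robot as it stands. The module is installed in compiled form; this text tells all that it offers. Calls block until the motion is done:
- ctrl.move_pose(position, orientation): joint-space move of the TCP to a pose.
- ctrl.move_l(position, v=0.15, rotation=None): straight line of the TCP; rotation=None keeps the orientation; v is the mean speed in m/s.
- ctrl.set_joints(angles): joint-space move.
- ctrl.move_gripper(opening): finger opening in m; the grip force is fixed at half the most; returns when the fingers have stopped.
- ctrl.wait(seconds).
- ctrl.solve_ik(position, orientation): joint angles nearest the present ones, or None.
- read_camera(name): name is "side" or "top"; returns the picture (420x560x3 uint8, blue, green, red); there is no depth.
- camera_params(name): a dict with "mtx" (3x3 intrinsics, pixels), "k1" (the pictures are not rectified: a ray, as slopes to the right and down, at radius r is drawn at 1 + k1 r^2 times it, then the intrinsics apply), "cam_to_world" (4x4, takes a point from camera to world coordinates). Camera axes: x right, y up, looking along -z (the intrinsics and any distortion apply to the point x, -y, -z); pixel columns grow to the right and rows downward; lengths in m; the calibration is good to about 2 mm. A picture is of the moment at which its call begins. camera_params takes no time and is no camera call.
A pose or a line that the arm cannot do raises ctrl.MotionError and nothing moves.
- ctrl.finish_job(): hands the job in, once; it reports no verdict.
Trained networks look in the newest picture that a camera, given by its name, has taken for a name from the list of things; names that differ only in an ending like _2 or _b are one class to them, and where a whole thing is asked for, a point or a joint stands for the part that bears it (a point fixed in the world has none). Each returns a list of dicts, best first, with "conf" (0 to 1); they miss things now and then, are a little off and sometimes report something else, mostly with a low value. They report only what shows in the picture. A call takes as long as a camera call.
- spot_in(camera, name): "xyz" ([x, y, z] in m, in the coordinates of the camera as it stood for that picture, good to about 4 mm: the middle of the surface that is visible of it).
Readings, each from a call of its own:
- ctrl.current_time_s(): time.
- ctrl.current_joint_positions(): joint angles.
- ctrl.current_joint_vel(): joint speeds.
- ctrl.current_joint_efforts(): joint torques, N m.
- ctrl.current_tcp_pos(): TCP position.
- ctrl.current_orientation(): TCP orientation.
- ctrl.current_force(): force on the tool from outside, world axes, zero at the start.
- ctrl.current_wrist_torque(): the same for the moment, N m.
- ctrl.current_finger_gap(): finger opening in m.
Only numpy, scipy, OpenCV 4.12 (cv2) and the standard library are available. Lean on these libraries where they do the work, as an engineer would, in place of code of your own. Each camera call takes 0.05 s, during which the arm holds its last target.

## Task

Re-aim the code reader for the new carton lane: slacken the clamp lever until the strap lets go of the swivel, swing the reader by its pan bar until the pointer on the swivel lines up with the steel index tab on the degree scale, then tighten the lever again by feel. It was only nipped up before: lock it properly this time, with about 12 N at the lever's end, but do not overtighten it, and leave the other things on the table alone.

Things in the scene. Friction and masses are not known exactly. Their poses are not given: they have to be found in the camera images.
- swivel_base: fixed grey round base, 164 mm across, 16 mm high, screwed down, with a degree scale on its rim (lines every 5 degrees, longer ones every 15) and a lug that carries the strap clamp. Origin on the swivel axis at table height; z up; the clamp lies to its +y side, the pan bar roughly to its -x side.
- scan_head: what swivels: flange disc 112 mm across (top 26 mm above the table), grey code reader box 57 mm wide, 50 mm deep (top 90 mm above the table) that looks along +x, pan bar along -x. Origin on the swivel axis at table height; its yaw relative to the base may go from -0.6 to +0.9 rad. With the clamp slack it turns stiffly (about 0.2 N m) and stays where it is left.
- bar_grip (a point): middle of the black rubber sleeve (17 mm thick, 53 mm long) on the end of the pan bar, 105 mm from the swivel axis, 52 mm above the table; x points from here along the bar to the reader. The sleeve can be pinched from above or pushed sideways; the bar swings level round the swivel axis.
- pointer (a point): tip of the small dark pointer on the flange rim, 62 mm from the swivel axis, 20 mm above the table; turns with the reader.
- index_mark (a point): where the pointer tip must come: tip of the small steel index tab that is fixed on the degree scale, 62 mm from the swivel axis, 20 mm above the table. It does not move with the reader; the pointer passes it freely, there is no stop.
- lever_axis (a point): point on the vertical axis of the clamp lever, at the height of its arm, 61 mm above the table; fixed, 100 mm from the swivel axis.
- lever_grip (a point): point on the arm of the black clamp lever, 52 mm out from the lever's axis (the arm ends at 66 mm), 61 mm above the table; x points outward along the arm, which is 12 mm thick and level. It can be pushed sideways by a finger or taken between the open fingers from above. The strap's top lies 22 mm below it.
- clamp_lever (a joint): angle of the clamp lever, rad: 0 as found, growing as it is tightened (clockwise from above); free from -1.3 to +1.3. At -0.9 the clamp is slack for certain. The lever sinks 1.8 mm per rad when tightened and stays where it is left.
- strap: flat steel clamp strap, 27 x 101 x 10 mm, top 39 mm above the table, held under the lever; its inner end (toe) presses on the flange. Where it bites differs from time to time and must be felt: while the lever turns, it needs 2 N at 52 mm when slack, rising from the bite to 12 N when properly tight (toe force about 35 N, reached 0.1 to 0.8 rad past 0); 18 N is too much.
- carton_a: bystander: small white folding carton, 50 x 106 x 43 mm, lying left of the reader; origin at the centre of its underside.
- pen: bystander: felt marker, 18 x 136 x 17 mm, lying at the right; origin at the centre of its underside.
- tape: bystander: white tape roll lying flat, 92 mm across, 36 mm high; origin at the centre of its underside.

How it is judged:
On the way, in this order (a step that is already met when the one before it is completed fails the run):
1. the clamp is slack: the strap toe no longer presses on the swivel flange (contact force between strap and scan_head below 2 N), for 0.3 s.
2. with the clamp slack, the pointer has been swung to the index (contact force between strap and scan_head below 3 N and horizontal distance between pointer and index_mark below 0.003 m), for 0.2 s.
At the end, for the whole second after the job is handed in: Pointer within 3 mm of the index mark, strap toe pressing on the flange with 25 to 46 N (lever tightened with about 9 to 15 N at 52 mm), swivel at rest, bystanders within 15 mm of where they were (horizontal distance between pointer and index_mark below 0.003 m and contact force between strap and scan_head between 25 and 46 N and angular speed of scan_head below 0.05 rad/s and distance of each of carton_a, pen, tape from where it was at the start of the episode below 0.015 m); the robot touches nothing.
It fails at once if the clamp is overtightened (toe force above 65 N) (contact force between strap and scan_head above 65 N).
It fails at once if a bystander is knocked away (distance of any of carton_a, pen, tape from where it was at the start of the episode above 0.015 m).
It also fails if it takes over 70 s, if anything falls off the work surface, if the arm or the gripper's body presses on something with over 40 N, if the wrist force passes 120 N, or if a joint passes its speed limit or range.

## Working session

There is one attempt and no reset: what is moved stays moved. The work goes in short steps, each a Python script; the robot and the scene stay as the last script left them, time stands still between calls to the robot, and variables do not carry over. Pictures are saved under pics/ and viewed, and the job is handed in when it is done.

```bash
mkdir -p pics; ls
python3 - <<'E'
from cell import ctrl, read_camera, camera_params, spot_in
import cv2, numpy as np
np.set_printoptions(precision=4,suppress=True)
for c in ("top","side"):
    im=read_camera(c); cv2.imwrite(f"pics/{c}0.png",im)
    p=camera_params(c); print(c,p)
    T=np.array(p["cam_to_world"])
    for n in ["swivel_base","scan_head","bar_grip","pointer","index_mark","lever_axis","lever_grip","clamp_lever","strap","carton_a","pen","tape"]:
        try:
            r=spot_in(c,n)
            for d in r[:2]:
                print(n,round(d["conf"],2),(T@np.r_[d["xyz"],1])[:3])
        except Exception as e: print(n,e)
print(ctrl.current_time_s(),ctrl.current_tcp_pos(),ctrl.current_orientation(),ctrl.current_finger_gap(),ctrl.tcp_to_grasp)
E
```

```text
pics
top {'mtx': array([[543.1878,   0.    , 279.3769],
       [  0.    , 543.1878, 216.0628],
       [  0.    ,   0.    ,   1.    ]]), 'k1': 0.043370857290644556, 'cam_to_world': array([[-0.0234,  0.9985, -0.0498,  0.4675],
       [-0.9996, -0.0227,  0.015 , -0.1073],
       [ 0.0139,  0.0501,  0.9986,  1.0606],
       [ 0.    ,  0.    ,  0.    ,  1.    ]])}
swivel_base 0.79 [ 0.5342 -0.1815  0.0159]
scan_head 0.96 [ 0.5506 -0.2149  0.0556]
bar_grip 0.76 [ 0.5509 -0.2146  0.0555]
pointer 0.7 [ 0.5481 -0.2131  0.0588]
lever_axis 0.6 [ 0.527  -0.1759  0.0161]
lever_axis 0.47 [ 0.5124 -0.1351  0.0362]
lever_grip 0.78 [ 0.5119 -0.1098  0.065 ]
lever_grip 0.67 [0.5346 0.0653 0.045 ]
clamp_lever 0.85 [ 0.5153 -0.1041  0.0614]
strap 0.66 [ 0.513  -0.1323  0.035 ]
strap 0.34 [ 0.5487 -0.2135  0.059 ]
carton_a 0.75 [0.5307 0.0641 0.0478]
pen 0.92 [ 0.6304 -0.3437  0.0175]
pen 0.28 [ 0.5157 -0.1051  0.0621]
tape 0.76 [0.4388 0.1267 0.0363]
tape 0.19 [ 0.5096 -0.1365  0.0359]
side {'mtx': array([[450.6624,   0.    , 282.5721],
       [  0.    , 450.6624, 217.804 ],
       [  0.    ,   0.    ,   1.    ]]), 'k1': 0.006524000115892533, 'cam_to_world': array([[ 0.9987,  0.0233, -0.045 ,  0.4933],
       [-0.0505,  0.3867, -0.9208, -0.9096],
       [-0.0041,  0.9219,  0.3874,  0.4175],
       [ 0.    ,  0.    ,  0.    ,  1.    ]])}
swivel_base 0.74 [ 0.5216 -0.2466  0.0141]
scan_head 0.75 [ 0.5469 -0.2409  0.0554]
bar_grip 0.73 [ 0.5493 -0.2304  0.0513]
bar_grip 0.4 [0.4411 0.0891 0.0276]
pointer 0.9 [ 0.5484 -0.2352  0.052 ]
pointer 0.73 [ 0.5098 -0.1277  0.0591]
index_mark 0.63 [ 0.5588 -0.2939  0.0181]
lever_axis 0.84 [ 0.5253 -0.2466  0.011 ]
clamp_lever 0.79 [ 0.5096 -0.1286  0.0611]
strap 0.5 [ 0.5089 -0.1389  0.039 ]
carton_a 0.65 [0.5404 0.0225 0.0414]
pen 0.56 [ 0.6241 -0.3652  0.014 ]
tape 0.91 [0.4415 0.092  0.0286]
1.3 [ 0.2757 -0.5609  0.2226] [-0.3738  0.6002 -0.3738 -0.6002] 0.08698621968811061 0.0187
```

Run:
```python
import cv2
a=cv2.imread("pics/top0.png");b=cv2.imread("pics/side0.png")
cv2.imwrite("pics/top0c.png",cv2.resize(a[120:320,220:440],None,fx=3.6,fy=3,interpolation=cv2.INTER_CUBIC)) if 0 else None
cv2.imwrite("pics/top0c.png",cv2.resize(a[130:280,230:430],None,fx=4,fy=4,interpolation=cv2.INTER_CUBIC))
cv2.imwrite("pics/side0c.png",cv2.resize(b[130:280,220:420],None,fx=4,fy=4,interpolation=cv2.INTER_CUBIC))
```

```text
(no output)
```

View pics/top0.png

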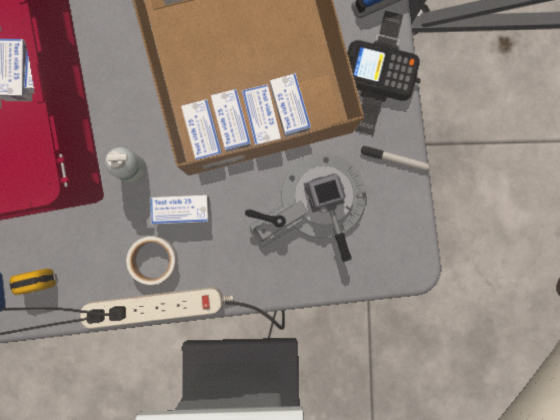

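View pics/side0.png

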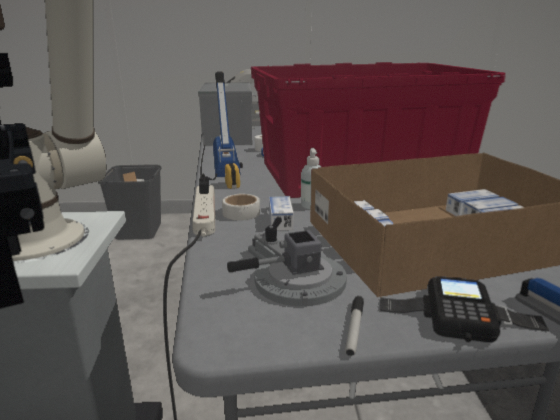

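View pics/top0c.png

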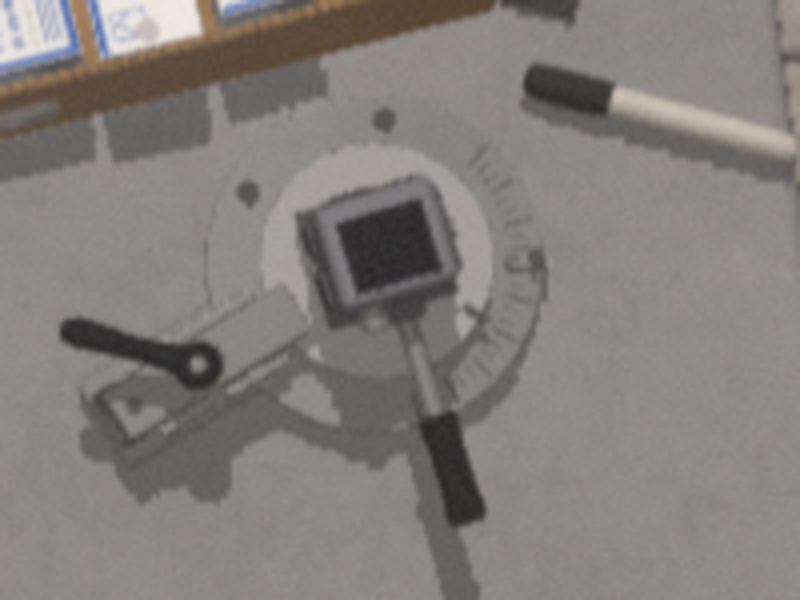

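View pics/side0c.png

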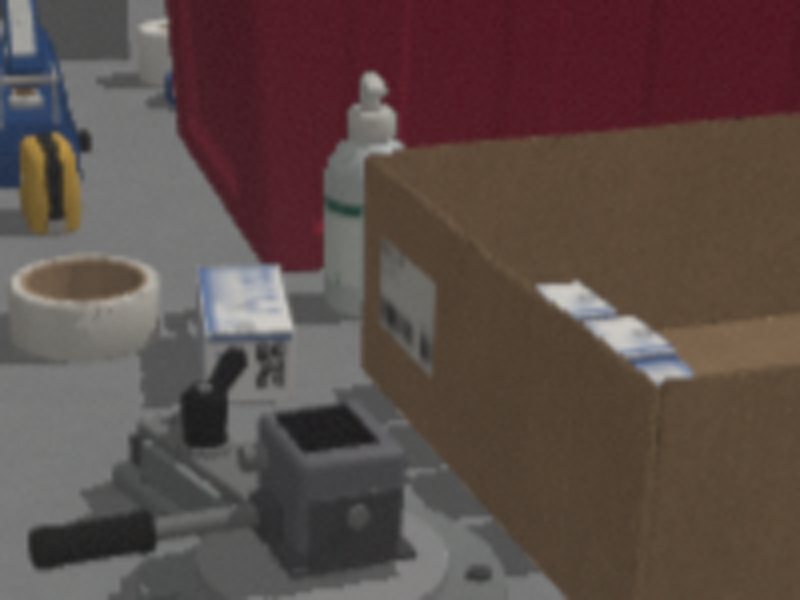

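```bash
cat > h.py <<'E'
from cell import ctrl, read_camera, camera_params, spot_in
import cv2, numpy as np
from scipy.spatial.transform import Rotation as R
np.set_printoptions(precision=4,suppress=True)
def p2w(cam,uv,z):
    p=camera_params(cam);T=np.array(p["cam_to_world"])
    D=np.array([p["k1"],0,0,0])
    x,y=cv2.undistortPoints(np.array([[uv]],float),p["mtx"],np.array([p["k1"],0,0,0,0.]))[0,0]
    d=T[:3,:3]@np.array([x,-y,-1]); o=T[:3,3]
    return o+d*(z-o[2])/d[2]
def w2p(cam,X):
    p=camera_params(cam);T=np.linalg.inv(np.array(p["cam_to_world"]))
    q=T[:3,:3]@np.asarray(X)+T[:3,3]
    q=np.array([q[0],-q[1],-q[2]])
    return cv2.projectPoints(q[None],np.zeros(3),np.zeros(3),p["mtx"],np.array([p["k1"],0,0,0,0.]))[0].ravel()
E
python3 - <<'E'
from h import *
c=lambda u,v:(230+u/4-.375,130+v/4-.375)
for n,uv,z in [("axis",(202,365),.066),("levend",(65,328),.064),("levroot",(160,352),.061),("sleeve0",(440,415),.058),("sleeve1",(468,522),.058),("ptr",(487,321),.02),("ptr in",(467,308),.02),("tab",(512,262),.02),("hole?",(537,258),.016),("holeA",(383,118),.016),("holeB",(247,192),.016),
 ("baseL",(205,250),.016),("baseR",(545,275),.016),("baseT",(370,95),.016),("boxc",(380,250),.09)]:
    print(n,p2w("top",c(*uv),z))
E
```

```text
axis [ 0.5082 -0.1234  0.066 ]
levend [ 0.5267 -0.0609  0.064 ]
levroot [ 0.5149 -0.1043  0.061 ]
sleeve0 [ 0.483  -0.2328  0.058 ]
sleeve1 [ 0.4334 -0.2443  0.058 ]
ptr [ 0.5281 -0.2615  0.02  ]
ptr in [ 0.5346 -0.2521  0.02  ]
tab [ 0.5563 -0.2744  0.02  ]
hole? [ 0.5583 -0.2871  0.016 ]
holeA [ 0.6279 -0.2146  0.016 ]
holeB [ 0.5934 -0.1479  0.016 ]
baseL [ 0.5658 -0.1269  0.016 ]
baseR [ 0.55   -0.2908  0.016 ]
baseT [ 0.6393 -0.2086  0.016 ]
boxc [ 0.5571 -0.204   0.09  ]
```

Run:
```python
import cv2
b=cv2.imread("pics/side0.png");a=cv2.imread("pics/top0.png")
cv2.imwrite("pics/side0d.png",cv2.resize(b[235:305,240:355],None,fx=6.5,fy=6.5,interpolation=cv2.INTER_CUBIC))
cv2.imwrite("pics/top0d.png",cv2.resize(a[160:240,330:380],None,fx=7,fy=7,interpolation=cv2.INTER_CUBIC))
```

```text
(no output)
```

View pics/side0d.png

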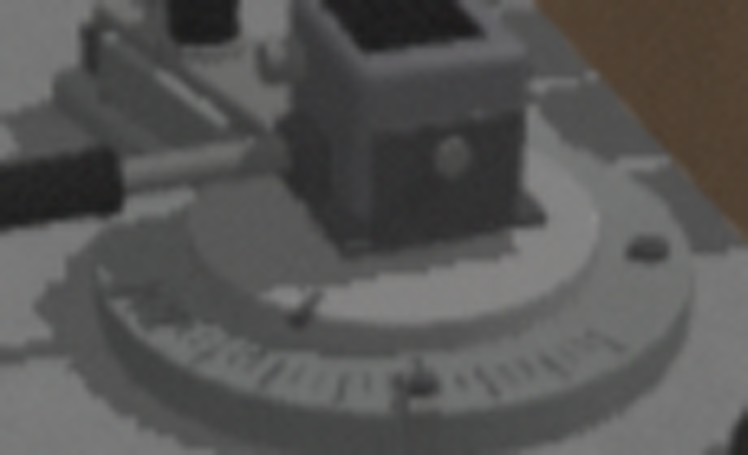

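View pics/top0d.png

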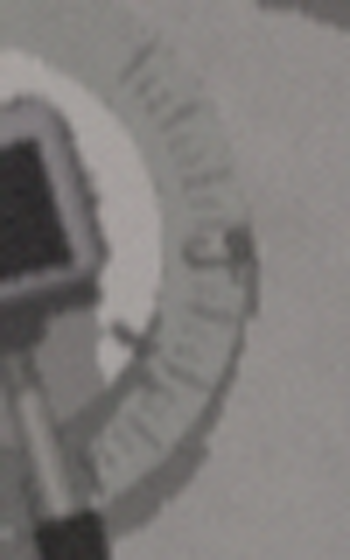

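```bash
cat >> h.py <<'E'
def quat(ang):
    """tool down, jaws along world angle ang (rad)"""
    x=np.array([0,0,-1.]);z=np.array([np.cos(ang),np.sin(ang),0]);y=np.cross(z,x)
    q=R.from_matrix(np.c_[x,y,z]).as_quat(); return np.r_[q[3],q[:3]]
def jawang():
    q=np.array(ctrl.current_orientation()); z=R.from_quat(np.r_[q[1:],q[0]]).as_matrix()[:,2]
    return np.arctan2(z[1],z[0])
E
python3 - <<'E'
from h import *
for z in (0,.08,.12,.16):
  print(z,"near edge top img",p2w("top",(185,170),z)[:2],p2w("top",(360,120),z)[:2],"side corner top",p2w("side",(312,193),z)[:2],p2w("side",(381,224),z)[:2])
print(p2w("side",(313,220),0),p2w("side",(381,275),0))
print(p2w("side",(312,193),0.1),)
print(jawang(), ctrl.current_time_s())
C=np.array([.558,-.209]);A=np.array([.508,-.1235])
for th in (28,50,73.5,90,125,135):
  t=np.radians(th); g=A+.052*np.array([np.cos(t),np.sin(t)])
  for off in (90,-90):
    s=ctrl.solve_ik([*g,.12],quat(t+np.radians(off))); print(th,off,g,None if s is None else np.array(s))
for b in (196.4,224):
  t=np.radians(b); g=C+.105*np.array([np.cos(t),np.sin(t)])
  for off in (90,-90):
    s=ctrl.solve_ik([*g,.12],quat(t+np.radians(off))); print(b,off,g,None if s is None else np.array(s))
E
```

```text
0 near edge top img [0.6147 0.0592] [ 0.7064 -0.2866] side corner top [0.6315 0.2537] [0.7669 0.0322]
0.08 near edge top img [0.6036 0.0467] [ 0.6884 -0.2731] side corner top [0.605  0.0308] [ 0.7145 -0.1482]
0.12 near edge top img [0.5981 0.0404] [ 0.6794 -0.2663] side corner top [ 0.5918 -0.0806] [ 0.6883 -0.2385]
0.16 near edge top img [0.5925 0.0341] [ 0.6704 -0.2596] side corner top [ 0.5785 -0.1921] [ 0.6621 -0.3287]
[0.6129 0.0651 0.    ] [ 0.7082 -0.1983  0.    ]
[ 0.5984 -0.0249  0.1   ]
2.027629885085422 1.3
28 90 [ 0.5539 -0.0991] [ 0.1109  0.3755 -0.2877  0.     -0.9076 -1.193 ]
28 -90 [ 0.5539 -0.0991] [ 0.1109  0.3755 -0.2877  0.     -0.9076  1.9486]
50 90 [ 0.5414 -0.0837] [ 0.1427  0.3529 -0.3241  0.     -0.8938 -0.8408]
50 -90 [ 0.5414 -0.0837] [ 0.1427  0.3529 -0.3241  0.     -0.8938  2.3008]
73.5 90 [ 0.5228 -0.0736] [ 0.1676  0.3225 -0.3719  0.     -0.8764 -0.4555]
73.5 -90 [ 0.5228 -0.0736] [ 0.1676  0.3225 -0.3719  0.     -0.8764  2.686 ]
90 90 [ 0.508  -0.0715] [ 0.1769  0.2996 -0.4071  0.     -0.8641 -0.1769]
90 -90 [ 0.508  -0.0715] [ 0.1769  0.2996 -0.4071  0.     -0.8641  2.9647]
125 90 [ 0.4782 -0.0809] [ 0.1682  0.2559 -0.472   0.     -0.8428  0.4427]
125 -90 [ 0.4782 -0.0809] [ 0.1682  0.2559 -0.472   0.     -0.8428 -2.6989]
135 90 [ 0.4712 -0.0867] [ 0.158   0.2467 -0.4853  0.     -0.8387  0.6274]
135 -90 [ 0.4712 -0.0867] [ 0.158   0.2467 -0.4853  0.     -0.8387 -2.5142]
196.4 90 [ 0.4573 -0.2386] [-0.166   0.3039 -0.4006  0.     -0.8664  2.023 ]
196.4 -90 [ 0.4573 -0.2386] [-0.166   0.3039 -0.4006  0.     -0.8664 -1.1185]
224 90 [ 0.4825 -0.2819] [-0.2388  0.3696 -0.2973  0.     -0.9039  2.5776]
224 -90 [ 0.4825 -0.2819] [-0.2388  0.3696 -0.2973  0.     -0.9039 -0.564 ]
```

```bash
cat >> h.py <<'E'
A=np.array([.5082,-.1234]);C=np.array([.558,-.209])
Z=.048
def lev(deg,r=.052,yaw=0,z=Z):
    t=np.radians(deg); return [*(A+r*np.array([np.cos(t),np.sin(t)])),z], quat(t+np.pi/2+np.radians(yaw))
def levforce(deg):
    t=np.radians(deg); f=np.array(ctrl.current_force()); return f, f@np.array([-np.sin(t),np.cos(t),0])
E
python3 - <<'E'
from h import *
ctrl.move_gripper(.032)
p,q=lev(73.5,z=.15); ctrl.move_pose(p,q)
print(ctrl.current_time_s(),ctrl.current_tcp_pos(),ctrl.current_force(),ctrl.current_finger_gap())
p,q=lev(73.5,z=.085); ctrl.move_l(p,v=.1)
cv2.imwrite("pics/top1.png",cv2.resize(read_camera("top")[130:280,200:400],None,fx=4,fy=4))
cv2.imwrite("pics/side1.png",cv2.resize(read_camera("side")[130:280,220:420],None,fx=4,fy=4))
print(ctrl.current_time_s(),ctrl.current_force(),ctrl.current_wrist_torque())
E
```

```text
4.4167 [ 0.523  -0.0742  0.1501] [ 0.0205 -0.1396  0.1449] 0.03198573812980943
5.3167 [ 0.6743  0.5256 -0.0721] [-0.0108  0.0698  0.0069]
```

View pics/top1.png

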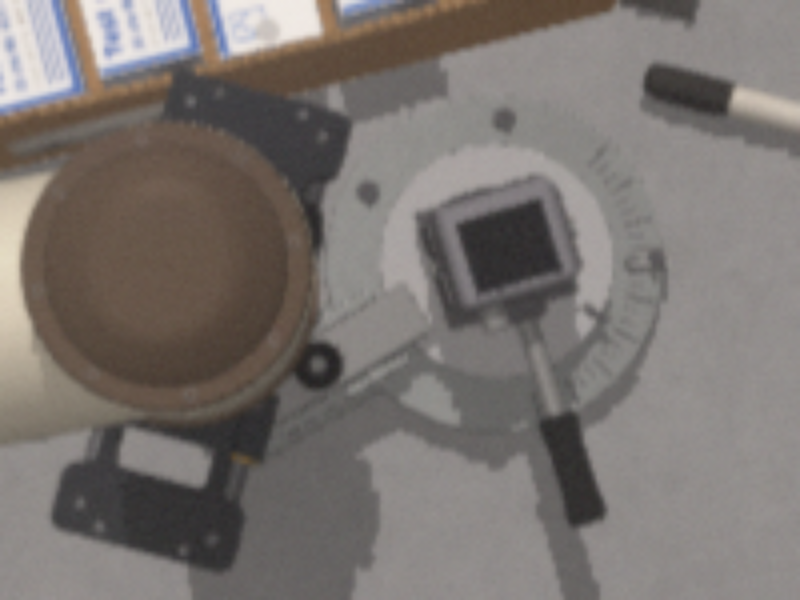

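View pics/side1.png

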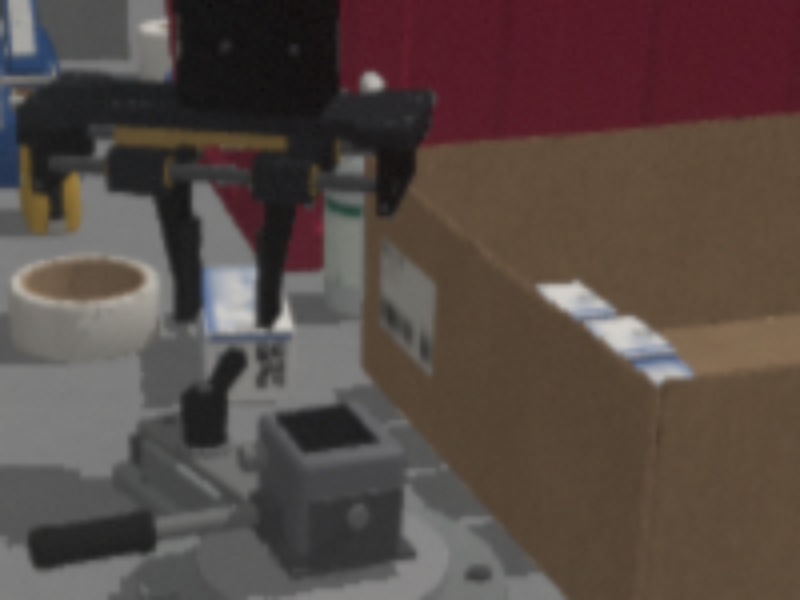

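Run:
```python
from h import *
print(p2w("side",(310.5,222),0))
for z in (.06,.08,.1,.11,.12,.14): print(z,p2w("side",(311,169),z)[:2],p2w("side",(385,226),z)[:2],p2w("top",(183,172),z)[:2],p2w("top",(360,120),z)[:2])
for zz in (0,.01): print(p2w("side",(384,277),zz))
```

```text
[0.6057 0.0536 0.    ]
0.06 [0.6306 0.2822] [ 0.7329 -0.1132] [0.6028 0.0535] [ 0.6929 -0.2765]
0.08 [0.6229 0.2155] [ 0.7195 -0.1578] [0.6001 0.0503] [ 0.6884 -0.2731]
0.1 [0.6152 0.1488] [ 0.7061 -0.2023] [0.5974 0.0471] [ 0.6839 -0.2697]
0.11 [0.6114 0.1155] [ 0.6994 -0.2246] [0.596  0.0455] [ 0.6816 -0.268 ]
0.12 [0.6075 0.0822] [ 0.6927 -0.2469] [0.5947 0.0439] [ 0.6794 -0.2663]
0.14 [0.5999 0.0155] [ 0.6793 -0.2914] [0.592  0.0407] [ 0.6749 -0.2629]
[ 0.7118 -0.2057  0.    ]
[ 0.7066 -0.2226  0.01  ]
```

Run:
```python
import cv2
b=cv2.imread("pics/side0.png");a=cv2.imread("pics/top0.png")
cv2.imwrite("pics/side0e.png",cv2.resize(b[140:300,290:420],None,fx=3.7,fy=3.7))
cv2.imwrite("pics/top0e.png",cv2.resize(a[90:190,160:370],None,fx=3.7,fy=3.7))
```

```text
(no output)
```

View pics/side0e.png

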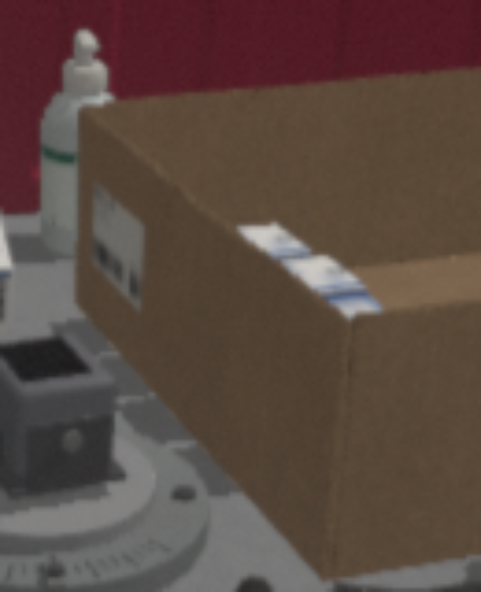

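View pics/top0e.png

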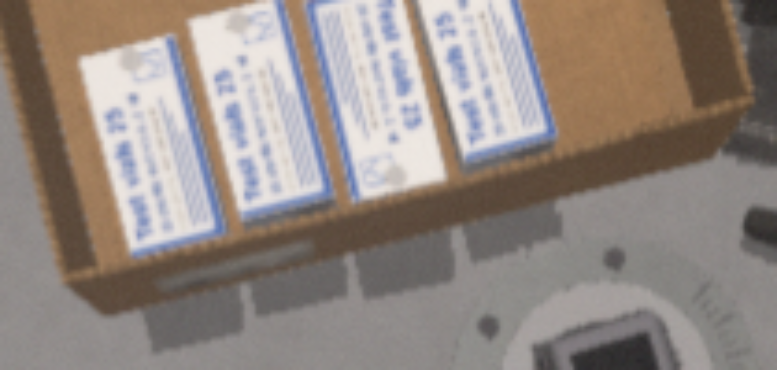

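Run:
```python
from h import *
ctrl.move_gripper(.045)
p,q=lev(73.5,yaw=-25,z=.085); ctrl.move_l(p,v=.1,rotation=q)
p,q=lev(73.5,yaw=-25,z=.05); ctrl.move_l(p,v=.1)
print(ctrl.current_time_s(),ctrl.current_tcp_pos(),ctrl.current_force())
for d in np.arange(80,149,7):
    p,q=lev(d,yaw=-25,z=.051); ctrl.move_l(p,v=.06,rotation=q)
    f,ft=levforce(d); print(round(d),round(ctrl.current_time_s(),2),f,round(ft,2))
    if abs(ft)>30 : print("stop"); break
```

```text
6.975 [ 0.5231 -0.0736  0.05  ] [-0.0799 -1.0241 -0.0471]
80 7.24 [ 0.0881 -0.0906  0.7447] -0.1
87 7.52 [-0.1899  0.0121  0.2185] 0.19
94 7.79 [ 1.7188  0.0409 -0.3351] -1.72
101 8.07 [2.8588 0.8492 1.0702] -2.97
108 8.34 [1.6927 0.5427 1.439 ] -1.78
115 8.62 [2.6635 0.6951 1.1747] -2.71
122 8.89 [1.3414 0.9767 1.0275] -1.66
129 9.17 [1.9022 0.3966 1.5035] -1.73
136 9.44 [1.5486 0.9393 0.9911] -1.75
143 9.72 [2.1566 0.91   1.3603] -2.02
```

Run:
```python
from h import *
p,q=lev(148,yaw=-25,z=.051); ctrl.move_l(p,v=.06,rotation=q)
p,q=lev(143,yaw=-25,z=.051); ctrl.move_l(p,v=.06,rotation=q)
p,q=lev(143,yaw=-25,z=.14); ctrl.move_l(p,v=.15)
# go over sleeve
b=np.radians(196.4); g=C+.105*np.array([np.cos(b),np.sin(b)])
ctrl.move_pose([*g,.14],quat(b-np.pi/2))
ctrl.move_gripper(.045)
cv2.imwrite("pics/side2f.png",read_camera("side"));cv2.imwrite("pics/top2f.png",read_camera("top"))
for c in("top","side"):
  cv2.imwrite(f"pics/{c}2.png",cv2.resize(cv2.imread(f"pics/{c}2f.png")[130:280,220:420],None,fx=4,fy=4))
print(ctrl.current_time_s(),ctrl.current_tcp_pos(),ctrl.current_joint_positions())
```

```text
12.5833 [ 0.4574 -0.2384  0.14  ] [-0.1655  0.2797 -0.3756 -0.     -0.9154 -1.1184]
```

View pics/side2.png

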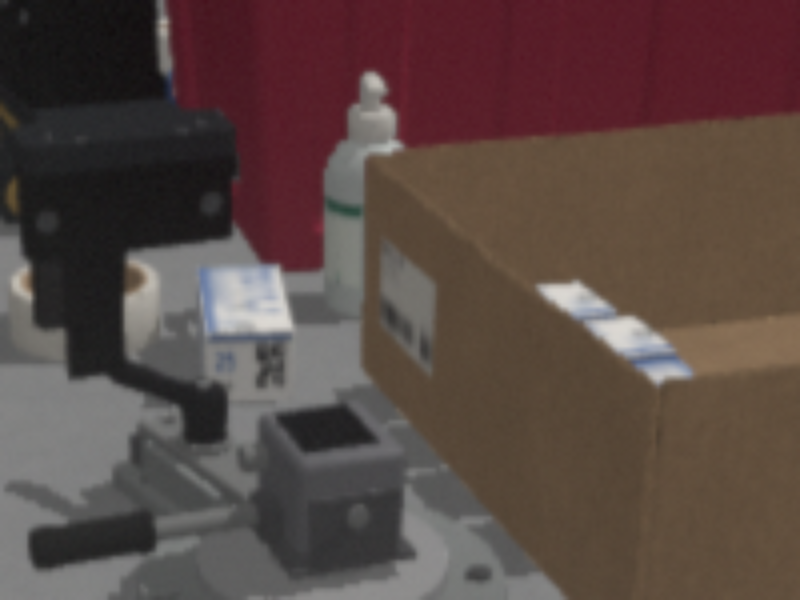

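View pics/top2.png

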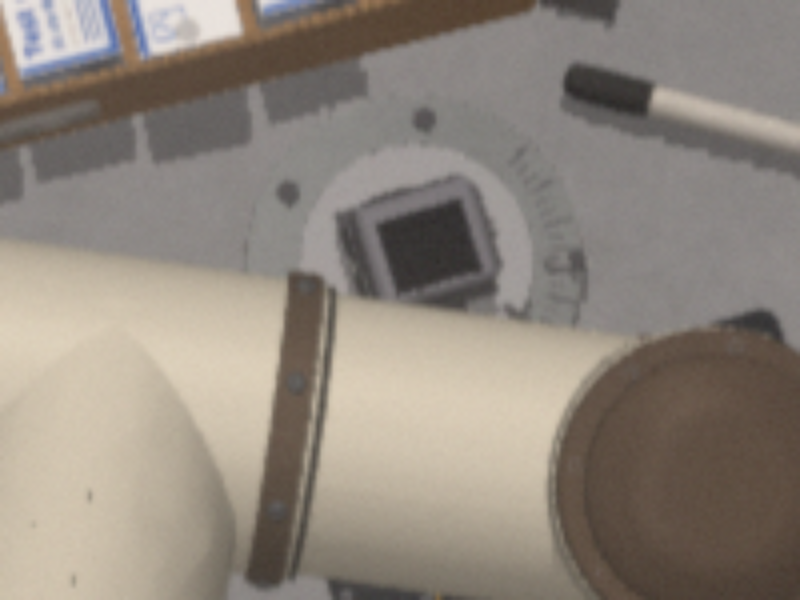

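```bash
cat >> h.py <<'E'
def bar(deg,r=.105,z=.033):
    t=np.radians(deg); return [*(C+r*np.array([np.cos(t),np.sin(t)])),z], quat(t-np.pi/2)
E
python3 - <<'E'
from h import *
for uv in [(285.7,284.5),(303.8,290.7),(304.2,292)]:
    w=p2w("side",uv,.02)[:2]-C; print(np.linalg.norm(w),np.degrees(np.arctan2(w[1],w[0])))
p,q=bar(196.4); ctrl.move_l(p,v=.12)
print(ctrl.current_force()); ctrl.move_gripper(0.0); print(ctrl.current_finger_gap(),ctrl.current_force(),ctrl.current_time_s())
for d in np.linspace(196.4,222.4,6)[1:]:
    p,q=bar(d); ctrl.move_l(p,v=.05,rotation=q); print(round(d,1),ctrl.current_force())
ctrl.wait(.2)
for c in("top","side"):
  im=read_camera(c);cv2.imwrite(f"pics/{c}3f.png",im)
cv2.imwrite("pics/side3.png",cv2.resize(cv2.imread("pics/side3f.png")[235:305,240:355],None,fx=6.5,fy=6.5,interpolation=cv2.INTER_CUBIC))
cv2.imwrite("pics/top3.png",cv2.resize(cv2.imread("pics/top3f.png")[130:280,230:430],None,fx=4,fy=4,interpolation=cv2.INTER_CUBIC))
print(ctrl.current_time_s(),ctrl.current_finger_gap())
E
```

```text
0.053390439912607966 -121.5065886338017
0.06663235677509131 -89.41081123032997
0.07061830772467666 -89.21612609000587
[ 0.1662 -0.4758  0.5665]
0.01604714485269988 [-0.5242 -0.756   0.4776] 14.2417
201.6 [-0.734  -2.4188  2.0038]
206.8 [-0.2766 -3.0636  2.2999]
212.0 [-0.4599 -3.3312  2.1787]
217.2 [-0.3947 -3.9336  2.3551]
222.4 [ 0.4201 -4.3269  3.3597]
16.25 0.015938924000413014
```

View pics/side3.png

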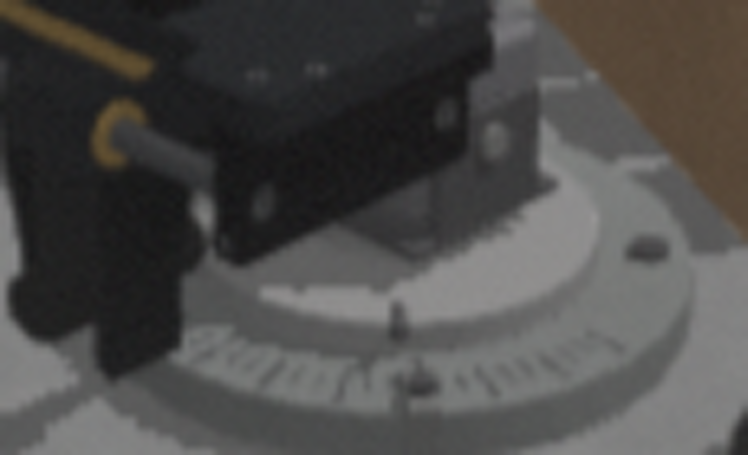

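View pics/top3.png

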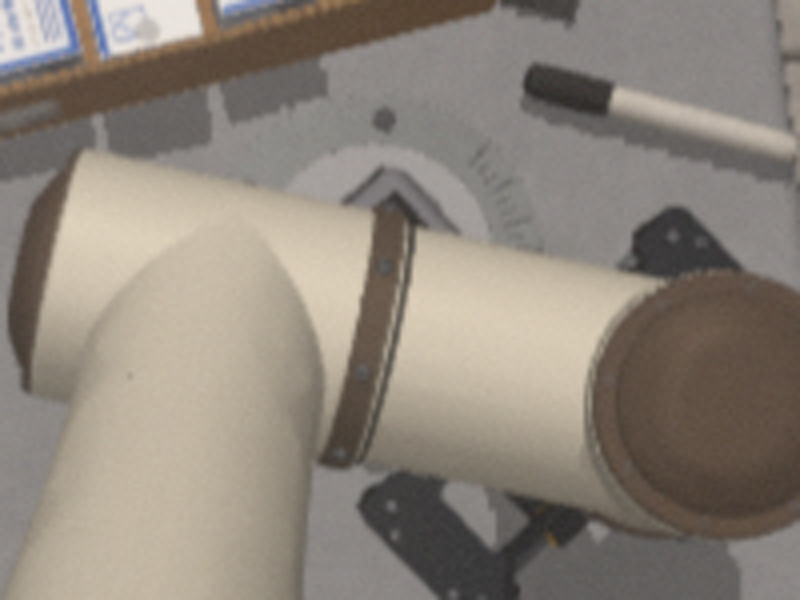

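Run:
```python
import cv2,numpy as np
def enh(a):
    a=a.astype(float); lo,hi=np.percentile(a,1),np.percentile(a,99.5); return np.clip((a-lo)/(hi-lo)*255,0,255).astype(np.uint8)
b=cv2.imread("pics/side3f.png")[275:305,285:325];a=cv2.imread("pics/top0.png")[175:225,335:375]
c=cv2.imread("pics/side0.png")[275:305,275:315]
x=cv2.resize(enh(b),None,fx=10,fy=10,interpolation=cv2.INTER_CUBIC);y=cv2.resize(enh(c),None,fx=10,fy=10,interpolation=cv2.INTER_CUBIC)
cv2.imwrite("pics/z3.png",np.vstack([x,y])); cv2.imwrite("pics/z4.png",cv2.resize(enh(a),None,fx=12,fy=12,interpolation=cv2.INTER_CUBIC))
```

```text
(no output)
```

View pics/z3.png

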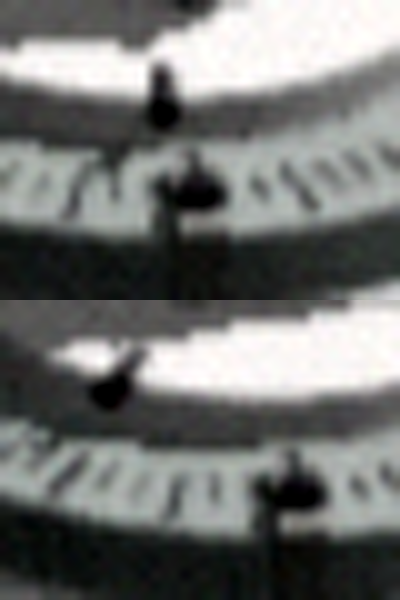

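View pics/z4.png

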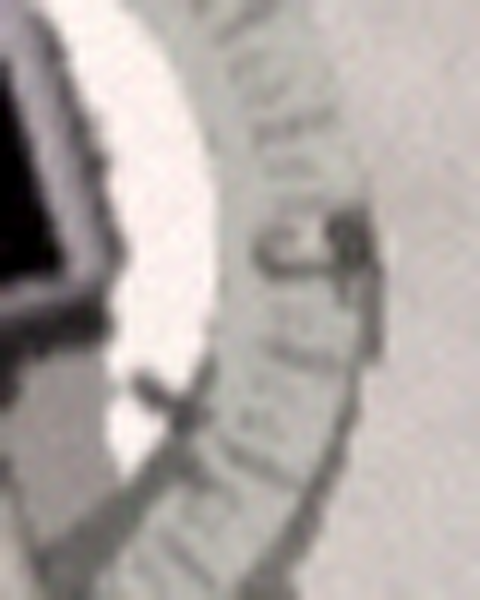

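Run:
```python
from h import *
def pr(n,cam,uv,z=.02):
    w=p2w(cam,uv,z)[:2]; v=w-C; print(n,w,round(np.linalg.norm(v),4),np.degrees(np.arctan2(v[1],v[0])))
pr("tab top","top",(356.2,194.5));pr("block top","top",(363.5,194.5));pr("ptr0 top","top",(351.6,209.1));pr("ptr0 in","top",(346.2,206.5),.022)
pr("tab side","side",(304.0,290.0));pr("tab block","side",(304.8,293.7),.022);pr("ptr0 side","side",(284.9,284.3));pr("ptr1 side","side",(300.9,286.8));pr("ptr1 in","side",(300.6,281.8),.023)
# predicted pixel for pointer tip at angles
for d in (-95,-93,-91.5,-90,-88): 
    t=np.radians(d);print(d,[w2p(c,[*(C+.062*np.array([np.cos(t),np.sin(t)])),.02]) for c in("top","side")])
```

```text
tab top [ 0.5576 -0.2717] 0.0627 -90.40328519767677
block top [ 0.5572 -0.2857] 0.0767 -90.56731700876433
ptr0 top [ 0.5296 -0.262 ] 0.0601 -118.17375898636156
ptr0 in [ 0.5347 -0.2515] 0.0484 -118.71422395831112
tab side [ 0.5592 -0.2735] 0.0645 -88.92022660269876
tab block [ 0.5591 -0.2879] 0.0789 -89.1858914401574
ptr0 side [ 0.5288 -0.2538] 0.0535 -123.10509487074324
ptr1 side [ 0.555  -0.2633] 0.0544 -93.16869779386955
ptr1 in [ 0.5554 -0.2522] 0.0433 -93.40537879335098
-95 [array([355.8086, 197.0815]), array([299.8515, 289.235 ])]
-93 [array([355.8534, 195.9612]), array([301.1619, 289.244 ])]
-91.5 [array([355.8612, 195.1203]), array([302.1437, 289.2348])]
-90 [array([355.8469, 194.2794]), array([303.1237, 289.2118])]
-88 [array([355.7936, 193.1592]), array([304.4264, 289.1599])]
```

Run:
```python
from h import *
p,q=bar(225.2); ctrl.move_l(p,v=.03,rotation=q); ctrl.wait(.3); print(ctrl.current_force())
ctrl.move_gripper(.045); 
p,q=bar(225.2,z=.13); ctrl.move_l(p,v=.15)
# get out of the top view: toward -y/-x at height
ctrl.move_pose([.45,.02,.2],quat(np.radians(163)-.4))
ctrl.wait(.1)
def enh(a):
    a=a.astype(float); lo,hi=np.percentile(a,1),np.percentile(a,99.5); return np.clip((a-lo)/(hi-lo)*255,0,255).astype(np.uint8)
t=read_camera("top");s=read_camera("side");cv2.imwrite("pics/top4f.png",t);cv2.imwrite("pics/side4f.png",s)
cv2.imwrite("pics/top4.png",cv2.resize(enh(t[175:225,335:375]),None,fx=12,fy=12,interpolation=cv2.INTER_CUBIC))
cv2.imwrite("pics/side4.png",cv2.resize(enh(s[270:305,280:325]),None,fx=14,fy=14,interpolation=cv2.INTER_CUBIC))
cv2.imwrite("pics/top4w.png",cv2.resize(t[130:280,230:430],None,fx=4,fy=4,interpolation=cv2.INTER_CUBIC))
print(ctrl.current_time_s())
```

```text
[ 0.7567 -3.3757  4.9608]
19.8583
```

View pics/side4.png

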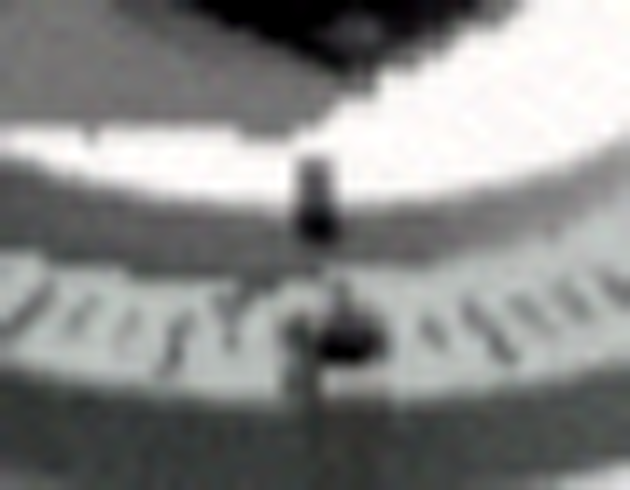

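View pics/top4.png

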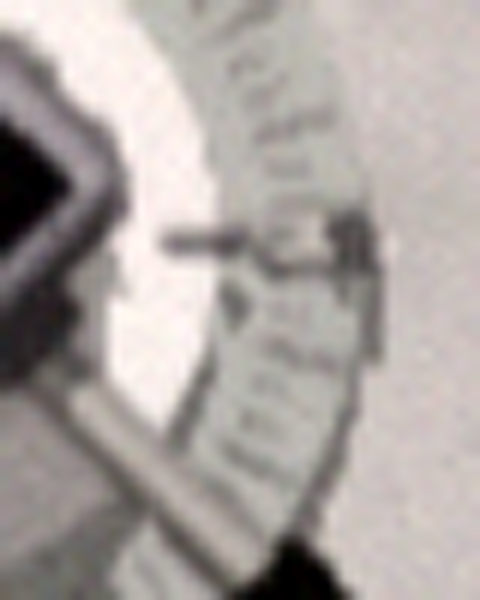

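View pics/top4w.png

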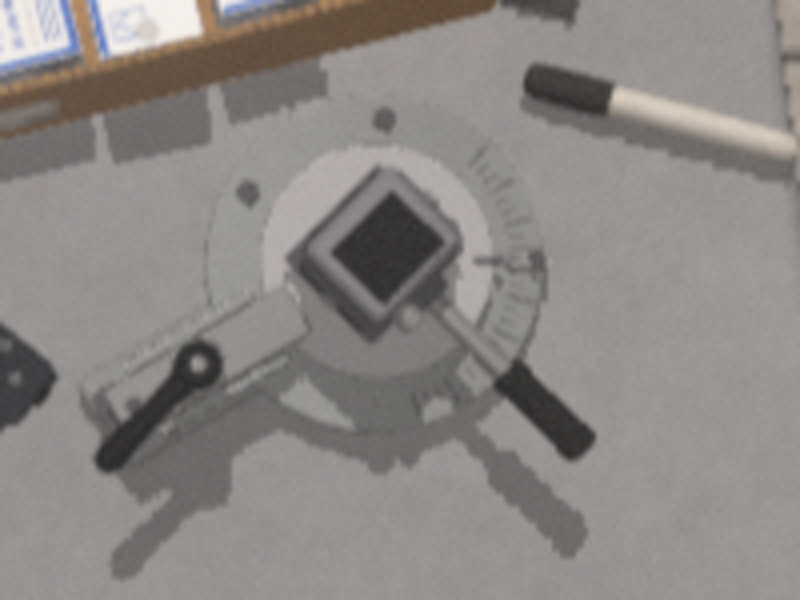

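Run:
```python
from h import *
p,q=bar(225.2,z=.13); ctrl.move_pose(p,q)
p,q=bar(225.2); ctrl.move_l(p,v=.12); ctrl.move_gripper(0)
p,q=bar(226.7); ctrl.move_l(p,v=.02,rotation=q); ctrl.wait(.4); print(ctrl.current_force())
ctrl.move_gripper(.045); 
p,q=bar(226.7,z=.13); ctrl.move_l(p,v=.15)
ctrl.move_pose([.45,.02,.2],quat(np.radians(163)-.4))
ctrl.wait(.1)
def enh(a):
    a=a.astype(float); lo,hi=np.percentile(a,1),np.percentile(a,99.5); return np.clip((a-lo)/(hi-lo)*255,0,255).astype(np.uint8)
t=read_camera("top");s=read_camera("side");cv2.imwrite("pics/top5f.png",t);cv2.imwrite("pics/side5f.png",s)
cv2.imwrite("pics/top5.png",cv2.resize(enh(t[175:225,335:375]),None,fx=12,fy=12,interpolation=cv2.INTER_CUBIC))
cv2.imwrite("pics/side5.png",cv2.resize(enh(s[270:305,280:325]),None,fx=14,fy=14,interpolation=cv2.INTER_CUBIC))
print(ctrl.current_time_s())
```

```text
[-0.2464 -2.2093  1.7309]
26.3
```

View pics/side5.png

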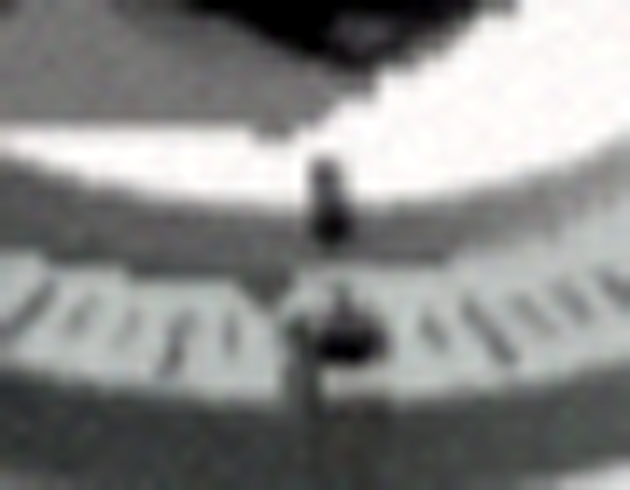

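View pics/top5.png

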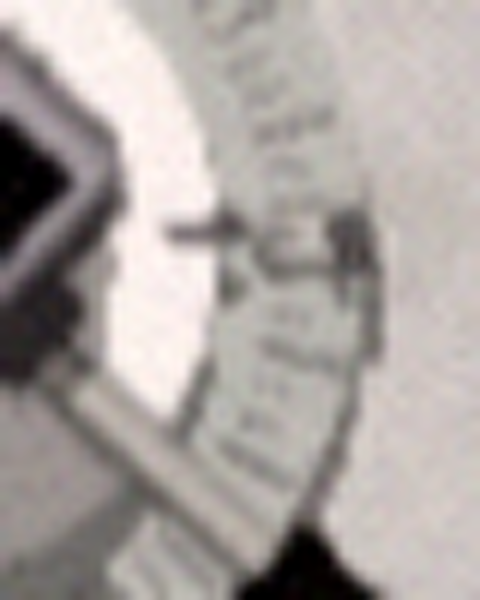

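```bash
cat >> h.py <<'E'
def fz(n=8):
    return np.mean([ctrl.current_force() for _ in range(n)],axis=0)
RR=.0354;YAW=-25
def tight(deg,z=.050): return lev(deg,r=RR,yaw=YAW,z=z)
def tan(deg): t=np.radians(deg); return np.array([-np.sin(t),np.cos(t),0])
E
python3 - <<'E'
from h import *
ctrl.move_gripper(.038)
p,q=tight(137,.14); ctrl.move_pose(p,q)
p,q=tight(137,.052); ctrl.move_l(p,v=.1)
ctrl.wait(.1); f0=fz(); np.save("f0.npy",f0); print("zero",f0,ctrl.current_wrist_torque(),ctrl.current_time_s())
cv2.imwrite("pics/side6.png",cv2.resize(read_camera("side")[130:280,220:420],None,fx=4,fy=4))
for d in np.arange(131,76,-6.):
    p,q=tight(d,.051); ctrl.move_l(p,v=.05,rotation=q)
    f=fz(1)-f0; L=d+7.9; print(round(d),round(ctrl.current_time_s(),2),f,"ft",round(f@tan(L),2), np.array(ctrl.current_wrist_torque()))
    if f@tan(L)>14: break
E
```

```text
zero [-0.0155 -0.6121 -0.3021] [ 0.0792  0.1109 -0.0604] 29.1333
131 29.44 [-0.3621  0.2335 -0.3169] ft 0.06 [ 0.0082  0.0591 -0.0156]
125 29.7 [-0.1492  0.1591 -0.0932] ft 0.0 [ 0.0229  0.1162 -0.0166]
119 29.96 [-0.0488 -0.1192  0.8489] ft 0.11 [-0.0368  0.183   0.0528]
113 30.22 [-1.6635  0.9079 -0.3514] ft 0.96 [-0.018   0.2522 -0.0327]
107 30.48 [-0.5845  0.885   0.2367] ft 0.16 [ 0.0278  0.3551 -0.0149]
101 30.73 [-1.5407  0.7506  0.0974] ft 1.21 [0.1112 0.3138 0.0413]
95 30.99 [-0.859   0.7127 -1.3429] ft 0.68 [ 0.0814  0.2866 -0.0073]
89 31.25 [-1.1163  0.6898  1.3152] ft 1.03 [0.0875 0.2826 0.0069]
83 31.51 [-0.447   1.2988  0.2145] ft 0.43 [ 0.0981  0.2291 -0.0123]
77 31.77 [-1.7991  1.6006 -0.2561] ft 1.93 [0.1391 0.3487 0.0626]
```

View pics/side6.png

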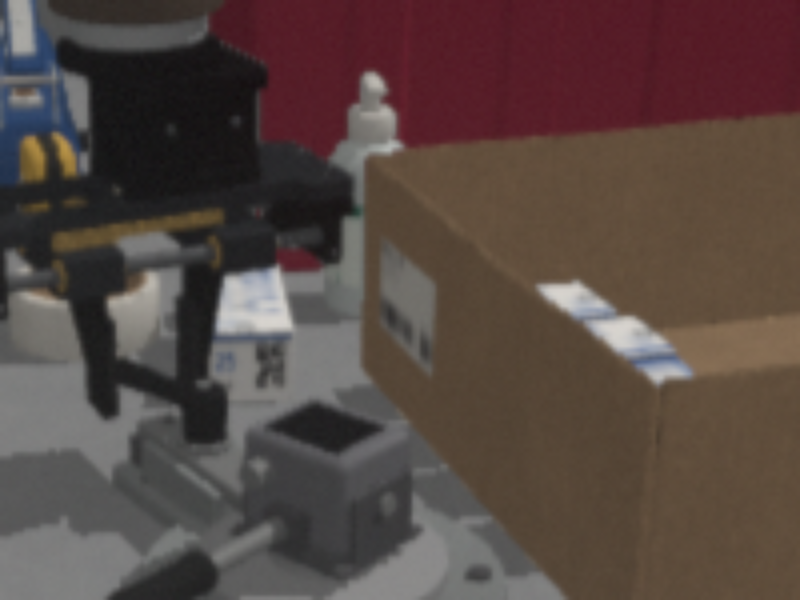

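```bash
cat >> h.py <<'E'
def probe(d,v=.03,n=6,dt=.02):
    f0=np.load("f0.npy")
    p,q=tight(d,.0505); ctrl.move_l(p,v=v,rotation=q)
    L=d+7.9; F=[]
    for i in range(n):
        F.append((np.array(ctrl.current_force())-f0)@tan(L)); ctrl.wait(dt)
    T=np.array(ctrl.current_wrist_torque()); F=np.array(F)
    pos=np.array(ctrl.current_tcp_pos())-np.array(p)
    print(d,round(ctrl.current_time_s(),2),"F",F.round(1),"mean",F.mean().round(2),"T",T,"dev mm",(pos@tan(L)*1e3).round(2))
    return F.mean()
E
python3 - <<'E'
from h import *
for d in np.arange(75,58,-2.):
    if probe(d)>10: break
E
```

```text
75.0 32.12 F [2.4 0.9 2.4 2.2 1.7 2.1] mean 1.96 T [0.3661 0.7092 0.0748] dev mm 0.29
73.0 32.47 F [3.  2.8 2.3 3.3 3.1 2.1] mean 2.75 T [0.5808 0.7364 0.0292] dev mm 0.14
71.0 32.82 F [3.5 3.3 3.2 3.1 2.4 2.9] mean 3.06 T [ 0.6629  0.8454 -0.0238] dev mm 0.11
69.0 33.17 F [3.8 4.3 3.5 3.8 4.  3.8] mean 3.88 T [0.8168 0.9959 0.1129] dev mm 0.14
67.0 33.52 F [4.9 3.6 4.  3.8 4.6 4.6] mean 4.25 T [1.0432 1.028  0.034 ] dev mm 0.16
65.0 33.87 F [5.6 5.  4.6 3.9 4.7 5. ] mean 4.79 T [1.1449 1.0975 0.039 ] dev mm 0.22
63.0 34.22 F [4.9 5.9 5.6 4.9 4.6 4.4] mean 5.05 T [1.2584 1.1432 0.0708] dev mm 0.39
61.0 34.57 F [5.2 5.5 6.  6.  5.2 5.6] mean 5.58 T [1.3768 1.2263 0.1403] dev mm 0.56
59.0 34.92 F [5.1 6.3 6.2 6.  6.5 6. ] mean 6.01 T [1.5023 1.2716 0.0678] dev mm 0.68
```

Run:
```python
from h import *
f0=np.load("f0.npy")
def full():
    F=[];T=[]
    for i in range(6): F.append(ctrl.current_force());T.append(ctrl.current_wrist_torque());ctrl.wait(.02)
    return np.mean(F,0)-f0,np.mean(T,0)
F,T=full();print(F,T,np.linalg.norm(F[:2]),np.degrees(np.arctan2(F[1],F[0])))
s=read_camera("side");t=read_camera("top")
cv2.imwrite("pics/side7.png",cv2.resize(s[130:280,220:420],None,fx=4,fy=4))
cv2.imwrite("pics/top7.png",cv2.resize(t[130:280,200:400],None,fx=4,fy=4))
print(ctrl.current_tcp_pos(),ctrl.current_finger_gap(),np.degrees(jawang()))
```

```text
[-3.9314  5.228   2.0671] [1.4874 1.2709 0.058 ] 6.541251830209141 126.9423013281656
[ 0.5259 -0.0927  0.0503] 0.0380382506108406 124.02035665847833
```

View pics/side7.png

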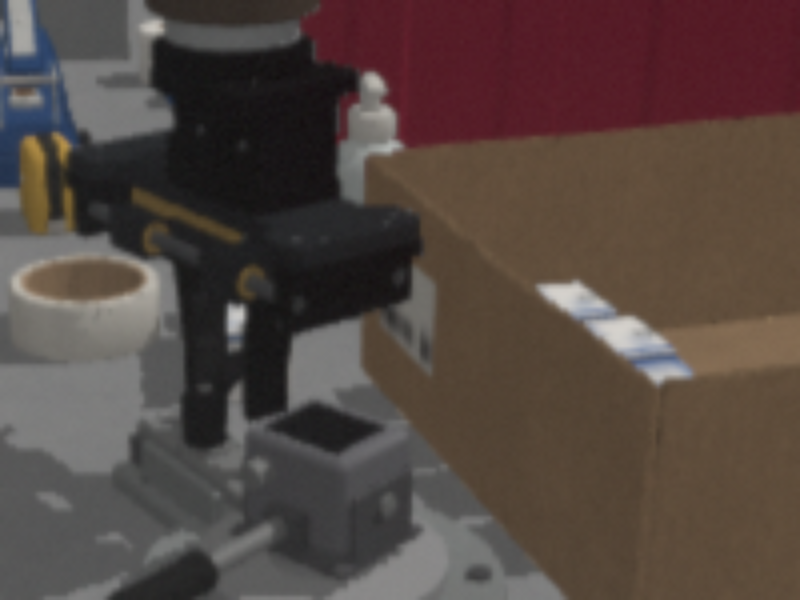

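View pics/top7.png

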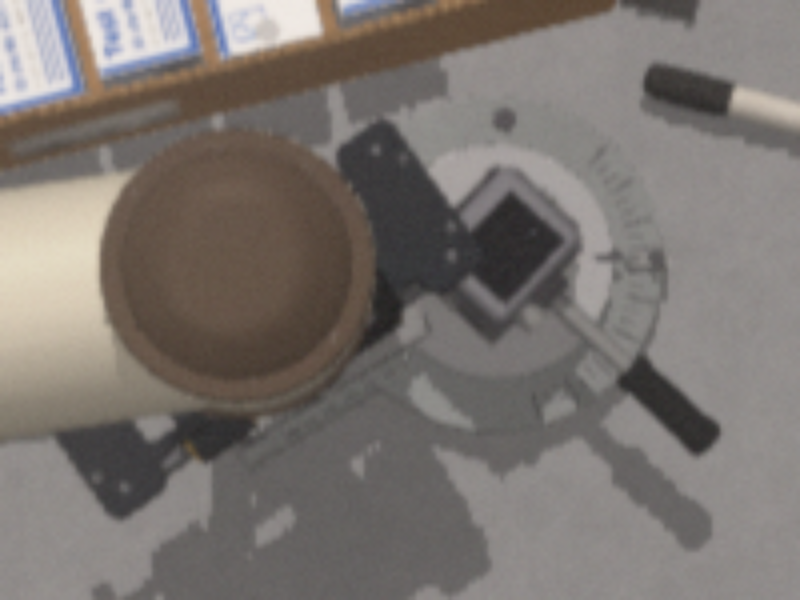

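```bash
cat >> h.py <<'E'
def mprobe(d,v=.03,n=8,dt=.02,z=.0500,quiet=False):
    f0=np.load("f0.npy")
    p,q=tight(d,z); ctrl.move_l(p,v=v,rotation=q)
    F=[];T=[]
    for i in range(n):
        F.append(ctrl.current_force());T.append(ctrl.current_wrist_torque()); ctrl.wait(dt)
    F=np.mean(F,0)-f0;T=np.mean(T,0);g=np.array(ctrl.current_tcp_pos());j=jawang()
    jd=np.array([np.cos(j),np.sin(j)]);w=np.array([np.cos(j-np.pi/2),np.sin(j-np.pi/2)])
    P=g[:2]-A+.0095*w+.019*jd
    M=(P[0]*F[1]-P[1]*F[0])/.052
    L=np.degrees(np.arctan2(P[1],P[0]))-np.degrees(np.arcsin(.006/np.linalg.norm(P)))
    print(round(d,1),round(ctrl.current_time_s(),2),"F",F,"F52",M.round(2),"L",L.round(1),"rel",np.radians(73.5-L).round(3),"r",np.linalg.norm(P).round(4),"Tz",T[2].round(3))
    return M
E
python3 - <<'E'
from h import *
for d in np.arange(57,34,-3.):
    if mprobe(d)>9.5: break
E
```

```text
57.0 35.5 F [-4.6349  5.5712  2.853 ] F52 6.35 L 65.6 rel 0.139 r 0.0538 Tz 0.094
54.0 35.88 F [-4.9688  6.0217  2.3317] F52 7.03 L 62.7 rel 0.189 r 0.0538 Tz 0.09
51.0 36.27 F [-4.8057  6.5099  2.6372] F52 7.29 L 59.7 rel 0.24 r 0.0539 Tz 0.089
48.0 36.65 F [-4.7011  6.8514  2.3988] F52 7.56 L 56.9 rel 0.291 r 0.054 Tz 0.093
45.0 37.03 F [-5.2337  7.3423  2.725 ] F52 8.48 L 54.1 rel 0.339 r 0.054 Tz 0.091
42.0 37.42 F [-4.8771  8.096   2.2318] F52 8.79 L 51.1 rel 0.39 r 0.054 Tz 0.139
39.0 37.8 F [-4.3098  7.7364  2.0506] F52 8.34 L 47.9 rel 0.447 r 0.0541 Tz 0.107
36.0 38.18 F [-4.145   7.6242  1.4937] F52 8.33 L 44.8 rel 0.5 r 0.0541 Tz 0.133
```

Run:
```python
from h import *
s=read_camera("side");t=read_camera("top")
cv2.imwrite("pics/side8.png",cv2.resize(s[130:280,220:420],None,fx=4,fy=4))
print(ctrl.current_tcp_pos(),tight(36,.05)[0],ctrl.current_finger_gap(),np.degrees(jawang()),ctrl.current_force())
T=np.array(camera_params("side")["cam_to_world"])
for n in("clamp_lever","lever_grip"):
  for d in spot_in("side",n)[:2]: print(n,d["conf"],(T@np.r_[d["xyz"],1])[:3])
```

```text
[ 0.5364 -0.1017  0.0497] [np.float64(0.5368392016008732), np.float64(-0.10259240206884644), 0.05] 0.03823607515041697 101.02891557344061 [-3.7437  6.9479  0.7714]
clamp_lever 0.51 [ 0.5098 -0.1286  0.0573]
lever_grip 0.74 [ 0.5514 -0.232   0.0502]
lever_grip 0.66 [ 0.5109 -0.1283  0.0533]
```

View pics/side8.png

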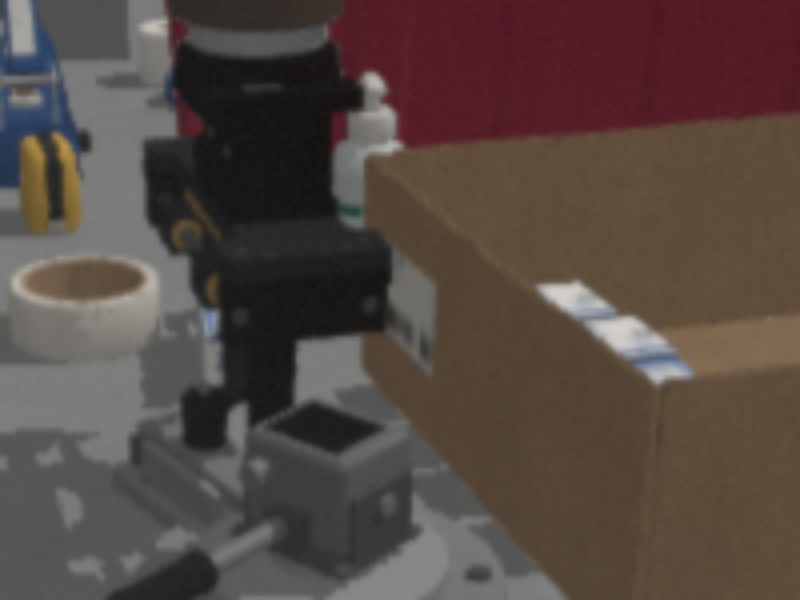

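Run:
```python
from h import *
p,q=tight(40,.05); ctrl.move_l(p,v=.04,rotation=q); ctrl.wait(.1)
F=[]
for i in range(10): F.append(ctrl.current_force()); ctrl.wait(.02)
print("zero here",np.mean(F,0),np.std(F,0),np.load("f0.npy"),ctrl.current_time_s()); np.save("f0.npy",np.mean(F,0))
mprobe(36);mprobe(35);mprobe(34)
```

```text
zero here [-0.0859 -0.0861  0.0143] [0.4033 0.2895 0.4698] [-0.0155 -0.6121 -0.3021] 38.9
36 39.28 F [-2.8334  4.2369  2.1451] F52 4.98 L 45.2 rel 0.494 r 0.0534 Tz 0.063
35 39.67 F [-3.9238  5.912   3.2946] F52 6.92 L 44.9 rel 0.499 r 0.0533 Tz 0.124
34 40.05 F [-5.0373  8.3617  4.2242] F52 9.39 L 44.5 rel 0.506 r 0.0532 Tz 0.135
```

Run:
```python
from h import *
for d in (33.4,32.8,32.2,31.6,31.0):
    if mprobe(d,v=.01,n=5)>11.3: break
```

```text
33.4 40.38 F [-5.6917  8.6583  4.7464] F52 10.11 L 44.3 rel 0.509 r 0.0532 Tz 0.176
32.8 40.72 F [-6.0312 10.2888  5.3499] F52 11.44 L 44.1 rel 0.513 r 0.0531 Tz 0.157
```

Run:
```python
from h import *
for d in (32.2,31.6,31.0,30.4):
    if mprobe(d,v=.01,n=5)>13.5: break
```

```text
32.2 41.05 F [-6.6494 11.3133  6.3146] F52 12.6 L 43.9 rel 0.517 r 0.0531 Tz 0.181
31.6 41.38 F [-6.8906 12.0149  6.4518] F52 13.27 L 43.5 rel 0.524 r 0.0531 Tz 0.198
31.0 41.72 F [-5.5295  9.8896  4.7595] F52 10.94 L 42.2 rel 0.547 r 0.0532 Tz 0.18
30.4 42.05 F [-5.8204 10.6988  5.1573] F52 11.74 L 41.6 rel 0.557 r 0.0532 Tz 0.19
```

Run:
```python
from h import *
for d in (30.0,29.6,29.2):
    if mprobe(d,v=.005,n=5)>14: break
```

```text
30.0 42.38 F [-6.3888 11.4718  5.8612] F52 12.7 L 41.5 rel 0.559 r 0.0532 Tz 0.176
29.6 42.72 F [-6.0481 11.7274  5.9123] F52 12.64 L 41.2 rel 0.564 r 0.0531 Tz 0.185
29.2 43.05 F [-6.7161 12.4139  6.0482] F52 13.64 L 40.9 rel 0.568 r 0.0531 Tz 0.196
```

Run:
```python
from h import *
p,q=tight(36,.05); ctrl.move_l(p,v=.03,rotation=q); ctrl.wait(.1); print(fz())
p,q=tight(36,.14); ctrl.move_l(p,v=.12)
ctrl.move_pose([.42,.02,.22],quat(np.radians(163)-.4)); ctrl.wait(.1)
def enh(a):
    a=a.astype(float); lo,hi=np.percentile(a,1),np.percentile(a,99.5); return np.clip((a-lo)/(hi-lo)*255,0,255).astype(np.uint8)
t=read_camera("top");s=read_camera("side")
cv2.imwrite("pics/top9.png",cv2.resize(enh(t[175:225,335:375]),None,fx=12,fy=12,interpolation=cv2.INTER_CUBIC))
cv2.imwrite("pics/side9.png",cv2.resize(enh(s[270:305,280:325]),None,fx=14,fy=14,interpolation=cv2.INTER_CUBIC))
cv2.imwrite("pics/top9w.png",cv2.resize(t[130:280,230:430],None,fx=4,fy=4,interpolation=cv2.INTER_CUBIC))
for n,a in(("top",t),("side",s)):
    b=cv2.imread(f"pics/{n}0.png"); 
T=np.array(camera_params("top")["cam_to_world"])
for n in("carton_a","pen","tape"):
  for d in spot_in("top",n)[:1]: print(n,d["conf"],(T@np.r_[d["xyz"],1])[:3])
print(ctrl.current_time_s())
```

```text
[-0.1595  0.3367  0.404 ]
carton_a 0.86 [0.5382 0.0684 0.0488]
pen 0.69 [ 0.6327 -0.3476  0.0166]
tape 0.7 [ 0.5339 -0.1781  0.0165]
45.4667
```

View pics/side9.png

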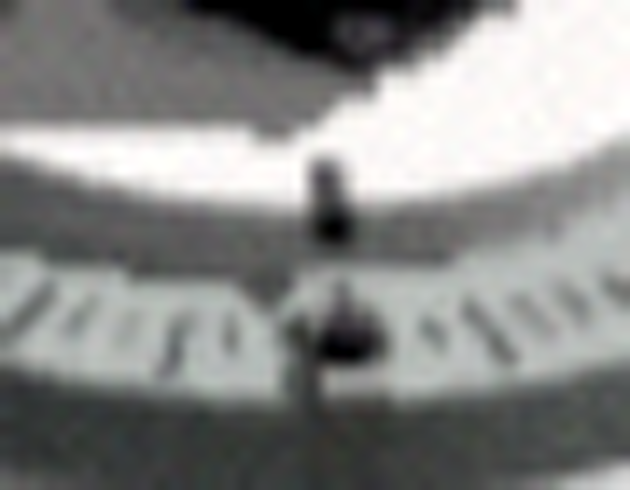

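View pics/top9.png

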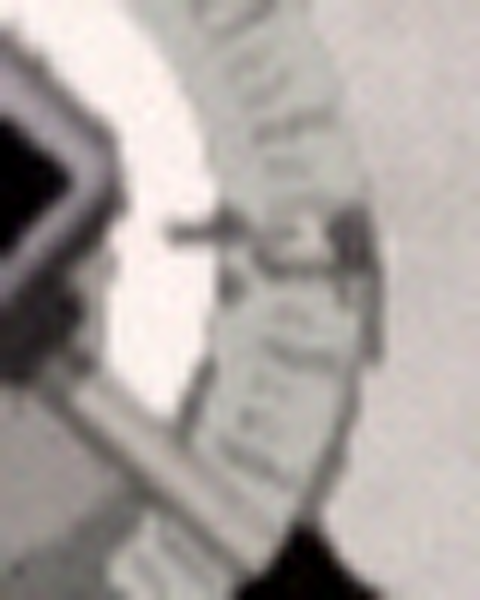

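View pics/top9w.png

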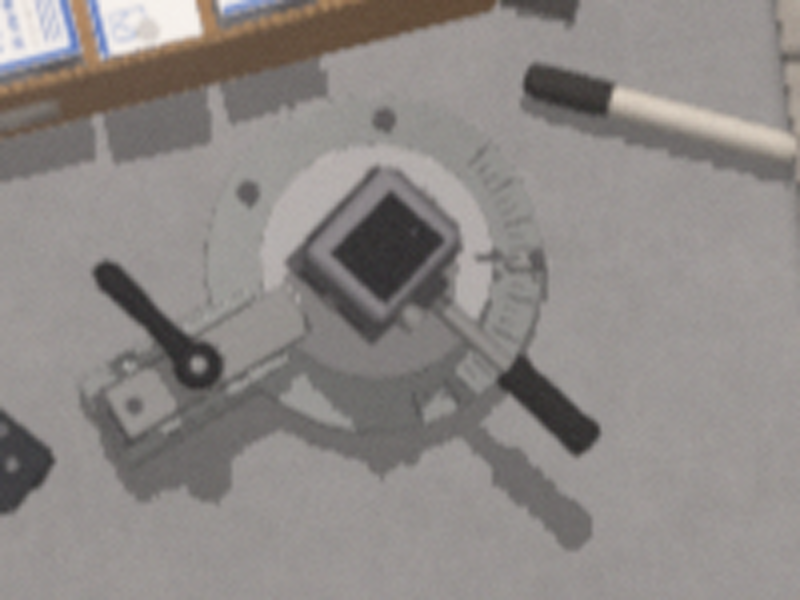

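Run:
```python
from h import *
print(ctrl.current_force()); ctrl.finish_job(); print(ctrl.current_time_s())
```

```text
[-0.3396 -0.0256  0.4066]
the job is handed in; nothing more can be done
the job is handed in; nothing more can be done
```

I slackened the lever to about -1.1 rad, swung the reader by its pan bar about 30°, and retightened the lever by feel. I handed the job in at about 45.5 s; no verdict is reported.

**Pointer:** in both final pictures it lines up with the index tab to about 1 mm or better, and tightening did not visibly move it. I corrected the swing once by 1.5° after a first look, because the two cameras put the tab slightly differently.

**Lever:** it ended 0.5 to 0.57 rad past where it was found, with 0.57 from the arm's position and about 0.51 from the top picture. In the last small steps it took 11 to 13.6 N at 52 mm, which by the stated scale is roughly 31 to 41 N at the toe. This was the least certain check. The larger tightening steps before that read only about 8 N at standstill. I set those readings aside because the lever sticks and slips. I trusted the slow steps, which agree with extrapolating the early rise in force.

**Bystanders:** the last detections of the carton and pen were 8.7 mm and 4.6 mm from their first ones. I took the shifts as detection error: the pen sits in the same place in the pictures, and the arm felt no stray contact. The last tape detection was wrong: it reported the swivel base. I never confirmed the tape's final position, but the arm did not go near it at table height.

The arm was clear of everything at hand-in.

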